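# Set the wire cut-off gauge to full length

## Robot

A 6-joint arm with a two-finger parallel gripper is mounted at the origin on the work surface. World frame = base frame: x ahead of the robot, y to its left, z up, the work surface at z = 0. Lengths are in m, angles in degrees, forces in N, time in s.
With the tool pointing down it reaches from about 0.35 to 0.875 m from the base axis. Payload 4.2 kg.
Tool frame: the origin (TCP) lies at the very end of the fingers, on their centre line; the grasp point (between the pads) lies 19 mm behind it; z points along the fingers, y is the line along which they close (so a half turn about z gives the same grasp; the last joint's range is limited). The gripper opens to 87 mm and grips with 3 to 60 N. Pads are 19 mm wide; open, the fingers measure 117 mm over their backs; the gripper's body (75 mm by 190 mm) begins 51 mm behind the grasp point.
Start: joints at [78.873, 22.042, 0.453, 0, -68.411, -14.817], TCP at [0.273, 0.562, 0.223] pointing down, gripper open.
Joint ranges: [-179.83, 179.83], [-69.29, 118.12], [-61.27, 80.66], [-181.25, 117.63], [-171.15, -9.14], [-177.46, 177.46]. Speed limits (degrees/s): [159.86, 159.86, 180, 180, 180, 180].

## Interface

Orientations are given as a 3x3 rotation matrix whose columns are the frame's x, y, z axes.
In Python, from station import * gives the robot as it stands.
- The arm moves only by the shell command python3 -m pendant 'ROWS'. ROWS is JSON, a list of rows, each an object of numbers: "x", "y", "z": the shift along the world's x, y, z normalised to -1 to 1, where 1 is 250 mm; "rx", "ry", "rz": the turn, a rotation vector about the world's x, y, z normalised to -1 to 1, where 1 is 180 degrees; "claw": the opening, from 0 (shut) to 1 (fully open). A call has exactly 8 rows; each row is the pose to reach, as a shift and turn from the pose commanded when the call began, turning the shorter way round; what a row does not reach only later rows make up. A row lasts 1/8 s, in which the tool goes at most 62.5 mm and 10.7 degrees, less where a joint would pass 70% of its speed; a pose out of reach is approached as far as the arm can. A call with a number of a shift or a turn outside -1 to 1 is refused whole. A call with a gripper value outside its range is refused whole. The fingers move at their own pace and stop on an object; the grip force is fixed at half the most. Time passes only in rows, so rows that repeat a pose let the fingers close, or fill a call up. It gives the time, the measured TCP pose, the force, the opening and the grip force at its end, in the units of the state.
- sense(): the state, without advancing time (a new reading comes with each control period).
- capture(name): name is "side" or "top" or "wrist"; returns a dict with "color" (420x560x3 uint8, red, green, blue), "mtx" (3x3 intrinsics, pixels), "world_to_cam" (4x4, takes a point from world to camera coordinates). Camera axes: x right, y up, looking along -z (the intrinsics and any distortion apply to the point x, -y, -z); pixel columns grow to the right and rows downward; lengths in m; the calibration is good to about 2 mm. A picture is of the moment at which its call begins. There is no depth.
- finish_job(): hands the job in; it is judged then, once.
Trained networks look in a picture, given as the dict that the camera call returned (one of the last four; its "shot" number tells which), for a name from the list of things; names that differ only in an ending like _2 or _b are one class to them, and where a whole thing is asked for, a point or a joint stands for the part that bears it (a point fixed in the world has none). Each returns a list of dicts, best first, with "conf" (0 to 1); they miss things now and then, are a little off and sometimes report something else, mostly with a low value. They report only what shows in the picture. A call takes as long as a camera call.
- search_frame(picture, label): "centre" ([column, row] in pixels, amid what is visible of it).
- regions_of(picture, label): "region" (420x560 bool, what is visible of it) and "centre" ([column, row] in pixels, amid what is visible of it).
The state is a dict: "time_s": time; "joints": joint angles; "joint_velocities": joint speeds; "effort": joint torques, N m; "tcp_pos": TCP position; "ee_rot": TCP orientation; "wrist_force": force on the tool from outside, world axes, zero at the start; "moment": the same for the moment, N m; "gripper_width": opening from 0.0 (shut) to 1.0 (fully open); "gripper_force": force on a finger pad.
Only numpy, scipy, OpenCV 4.12 (cv2) and the standard library are available. Lean on these libraries where they do the work, as an engineer would, in place of code of your own. Each camera call takes 0.05 s, during which the arm holds its last target. There are 200 camera calls.

## Task

Set the wire cut-off gauge to its full length: with a fingertip press the orange lock button on the stop block well down, keep it down while you push the block along the rail right up to the end stop, and only there let the button spring back up so that the block stays locked against the stop. Leave the other things on the bench where they are.

Things in the scene. Friction and masses are not known exactly. Their poses are not given: they have to be found in the camera images.
- gauge: Wire cut-off gauge bolted to the bench: dark steel base plate 90 x 430 x 14 mm with an aluminium rail, yellow rule on its -x side. Origin: centre of the plate's underside; z up; the rail runs along its y axis. At its -y end a blue-grey cutting head (up to 95 mm high), a shear arm with black grip (up to 105 mm) and a roller straightener; at its +y end the end stop.
- end_stop (a point): Middle of the face of the black rubber buffer on the red end-stop bracket (70 mm wide, 64 mm high, fixed); at x = 0, y = 187 mm in the gauge frame, 46 mm above the bench. The block's +y face comes to rest on it.
- stop_block (a joint): Position in m of the grey stop block on the rail: 0 = shortest length (near the cutting head), 0.15 = against the end stop; grows towards +y of the gauge. At value q the block's middle is at x = 0, y = q - 5 mm in the gauge frame. With the button up, a pin in a 6 mm rack locks it (1 mm play either way); with the button down it slides at about 1 to 2 N. The last notch is at the end stop.
- block_top (a point): Middle of the stop block's top face, 55 mm above the bench, under the button; moves with the block only. Block: 64 mm wide (x) by 84 mm long (y). Two guard walls (6 mm thick, 46 mm wide across the rail, up to 78 mm above the bench) stand 26 mm before and 26 mm behind this point along the rail: a fingertip on the button may push against the one ahead.
- lock_button (a joint): Travel in m of the orange lock button: 0 = up (locked), 0.006 = pressed fully down. It is a spring button of 30 mm diameter that starts to move at about 2.5 N and is fully down at about 5.5 N; it frees the block once about 2.5 mm down, and springs up by itself when let go.
- button_top (a point): Centre of the flat top of the orange lock button; 66 mm above the bench when up, 60 mm when fully down. Moves with block and button. Press along -z.
- tray: White tray with blue rim, 150 x 210 mm, 16 mm high, fixed, beyond the gauge; origin at the centre of its underside. Leave alone.
- pendant_purple: Loose purple stone pendant, 27 mm across, 10 mm high, on the tray; origin under its centre. Leave alone.
- pendant_green: Loose green stone pendant, same size, on the tray. Leave alone.
- pendant_pink: Loose pink stone pendant, same size, on the tray. Leave alone.
- pliers: Loose blue-handled pliers lying on the bench on the robot's side of the gauge, 145 x 50 x 12 mm; origin under the pivot, jaws to its +x. Leave alone.
- spool: Loose spool of copper wire standing on its flange on the robot's side of the gauge, 60 mm diameter, 30 mm high; origin under its centre. Leave alone.
- cup: Loose clear plastic cup, 68 mm diameter, 85 mm high, beyond the gauge; origin under its centre. Leave alone.
- tape: Loose white round tape measure, 52 mm diameter, 16 mm high, beyond the gauge near the end stop; origin under its centre. Leave alone.

How it is judged (in metres and radians):
On the way, in this order (a step that is already met when the one before it is completed fails the run):
1. the lock button is pressed well down (more than 3 mm) before the block nears the end stop (value of joint lock_button above 0.003 m and value of joint stop_block below 0.12 m), for 0.1 s.
2. the block is at the end stop (within 3 mm) with the button still held down (value of joint lock_button above 0.003 m and value of joint stop_block above 0.147 m), for 0.1 s.
At the end, for the whole second after the job is handed in: The stop block stands within 3 mm of the end stop, at rest, and its lock button is up again (less than 1.5 mm down), so the block is locked there (value of joint stop_block above 0.147 m and value of joint lock_button below 0.0015 m and velocity of joint stop_block between -0.005 and 0.005 m/s); the robot touches nothing.
It fails at once if the block was forced along locked, or its button let up (less than 1.5 mm down) on the way, more than 8 mm from the start and more than 8 mm short of the end stop (distance of block_top from where it was at the start of the episode above 0.008 m and value of joint stop_block below 0.142 m and value of joint lock_button below 0.0015 m).
It fails at once if another thing on the bench was lifted, carried or pushed more than 15 mm (distance of any of pendant_purple, pendant_green, pendant_pink, pliers, spool, cup, tape from where it was at the start of the episode above 0.015 m).
It also fails if it takes over 40 s, if anything falls off the work surface, if the arm or the gripper's body presses on something with over 40 N, if the wrist force passes 120 N, or if a joint passes its speed limit or range.

## Working session

There is one attempt and no reset: what is moved stays moved. The work goes in short steps, Python scripts to look and compute and a shell command to move; the robot and the scene stay as the last step left them, time stands still between calls to the robot, and variables do not carry over. Pictures are saved under pics/ and viewed, at most 10 in all, crops included, and the job is handed in when it is done.

```bash
mkdir -p pics; cat > h.py <<'E'
import numpy as np, cv2
from station import *
def ray(p,c):
    K=np.array(p["mtx"]);T=np.array(p["world_to_cam"]);R=T[:3,:3];o=-R.T@T[:3,3]
    d=np.linalg.inv(K)@[c[0],c[1],1]; d=R.T@(d*[1,-1,-1]); return o,d
def at(p,c,z):
    o,d=ray(p,c); return o+d*(z-o[2])/d[2]
def proj(p,X):
    K=np.array(p["mtx"]);T=np.array(p["world_to_cam"]);q=T[:3,:3]@X+T[:3,3];q=K@(q*[1,-1,-1]);return q[:2]/q[2]
E
python3 - <<'E'
from h import *
P={n:capture(n) for n in("side","top","wrist")}
zz=dict(lock_button=.064,stop_block=.05,gauge=.014,tray=.01,pliers=.006,spool=.015,cup=.04,tape=.016)
for n in P:
    cv2.imwrite(f"pics/{n}0.png",P[n]["color"][...,::-1])
    for l,z in zz.items():
        for r in search_frame(P[n],l)[:2]: print(n,l,round(r["conf"],2),np.round(r["centre"]),at(P[n],r["centre"],z).round(3))
print(sense())
E
```

```text
side lock_button 0.47 [266. 243.] [0.568 0.003 0.064]
side stop_block 0.61 [274. 255.] [0.55  0.003 0.05 ]
side gauge 0.64 [255. 279.] [0.558 0.037 0.014]
side tray 0.76 [188. 236.] [0.728 0.053 0.01 ]
side pliers 0.6 [297. 333.] [0.441 0.058 0.006]
side cup 0.84 [290. 184.] [ 0.693 -0.176  0.04 ]
side tape 0.96 [130. 293.] [0.663 0.2   0.016]
top lock_button 0.76 [252. 237.] [0.56  0.002 0.064]
top stop_block 0.78 [250. 239.] [0.559 0.004 0.05 ]
top gauge 0.85 [257. 239.] [ 0.566 -0.005  0.014]
top tray 0.8 [251. 148.] [0.728 0.033 0.01 ]
top pliers 0.83 [214. 302.] [0.449 0.05  0.006]
top spool 0.76 [338. 306.] [ 0.475 -0.157  0.015]
top cup 0.88 [363. 177.] [ 0.697 -0.168  0.04 ]
top tape 0.83 [158. 168.] [0.664 0.189 0.016]
{'time_s': 1.35, 'joints': array([ 7.88750847e+01,  2.20439433e+01,  4.52443364e-01,  8.80271149e-04,
       -6.84084211e+01, -1.48160769e+01]), 'joint_velocities': array([ 0.06320396, -0.04903663,  0.06457374,  0.11543201,  0.01715831,
        0.04831366]), 'effort': array([ 2.50176427e-04, -3.90467155e+01,  1.87617588e+01,  4.22435716e+00,
        1.54546229e-02, -3.27873852e-05]), 'tcp_pos': array([0.2733851 , 0.56203294, 0.22252724]), 'ee_rot': array([[ 8.99247512e-01, -4.37440181e-01,  1.42830775e-05],
       [-4.37440181e-01, -8.99247512e-01, -1.40395246e-06],
       [ 1.34581672e-05, -4.98549126e-06, -1.00000000e+00]]), 'wrist_force': array([-0.62080284, -0.64519644,  0.18765132]), 'moment': array([-0.00360653, -0.00573279, -0.01320019]), 'gripper_force': 0.0, 'gripper_width': 1.0000948351169734}
```

View pics/top0.png

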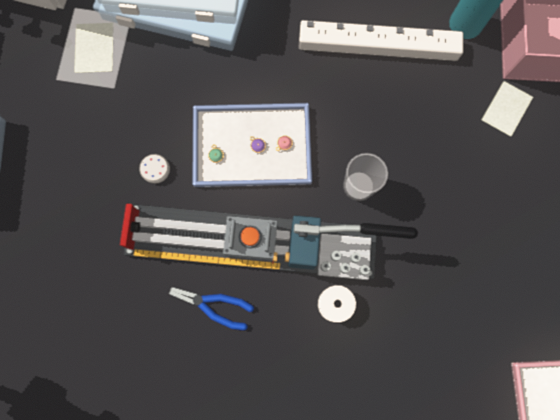

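View pics/side0.png

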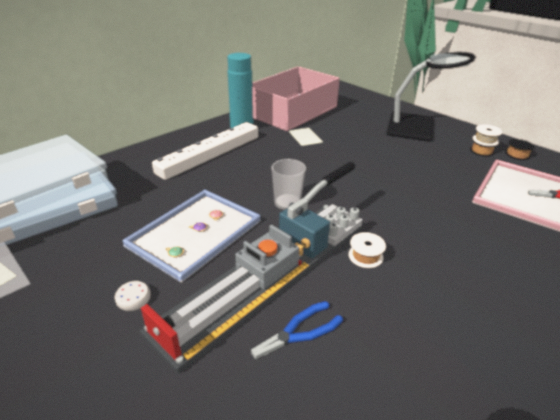

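The top view shows the gauge with the red end stop at left (128,228), the orange button at (250,237) and the cutting head at (305,240). The side view agrees: button (268,247), stop (162,333). The other items are clear of the rail.

```bash
python3 - <<'E'
from h import *
from scipy.optimize import least_squares
P={n:capture(n) for n in("side","top")}
def mask(p,lo,hi,roi):
    h=cv2.cvtColor(p["color"],cv2.COLOR_RGB2HSV);m=cv2.inRange(h,lo,hi);k=np.zeros_like(m);x0,x1,y0,y1=roi;k[y0:y1,x0:x1]=1;return m*k
def cen(m): ys,xs=np.nonzero(m);return np.array([xs.mean(),ys.mean()]),len(xs)
c={}
for n,roi in(("top",(235,265,222,252)),("side",(255,282,236,258))):
    c[n],k=cen(mask(P[n],(4,150,120),(14,255,255),roi));print(n,c[n],k,at(P[n],c[n],.066))
f=lambda X:np.r_[proj(P["top"],X)-c["top"],proj(P["side"],X)-c["side"]]
s=least_squares(f,[.56,0,.06]);print("tri",s.x,s.fun)
p=P["top"]
m=mask(p,(18,120,100),(32,255,255),(130,285,245,275));ys,xs=np.nonzero(m)
g=np.array([at(p,(x,y),.016)[:2] for x,y in zip(xs,ys)]);d=np.linalg.svd(g-g.mean(0))[2][0] if len(g)<3000 else 0
print("rule",d,np.degrees(np.arctan2(-d[0],d[1])) ,g.mean(0))
m=mask(p,(0,150,80),(3,255,255),(115,140,200,255))|mask(p,(175,150,80),(180,255,255),(115,140,200,255))
b=cv2.boxPoints(cv2.minAreaRect(cv2.findNonZero(m)));print([at(p,q,.064).round(4) for q in b], b)
im=p["color"][190:290,110:290,::-1];cv2.imwrite("pics/crop.png",cv2.resize(im,None,fx=4.4,fy=4.4,interpolation=cv2.INTER_CUBIC))
E
```

```text
top [249.48275862 235.69731801] 261 [0.56129011 0.00538948 0.066     ]
side [268.         246.95833333] 192 [0.55710462 0.00851178 0.066     ]
tri [0.56150769 0.00529003 0.06144545] [ 0.19142816  0.32651699 -0.36179923 -0.07653604]
rule [ 0.06632138 -0.99779831] -176.19727387496113 [0.51799261 0.07249238]
[array([0.5115, 0.2116, 0.064 ]), array([0.5832, 0.2164, 0.064 ]), array([0.5833, 0.1938, 0.064 ]), array([0.5116, 0.1894, 0.064 ])] [[119.06194 246.19124]
 [125.579   203.17867]
 [139.02783 205.21635]
 [132.51077 248.22893]]
```

View pics/crop.png

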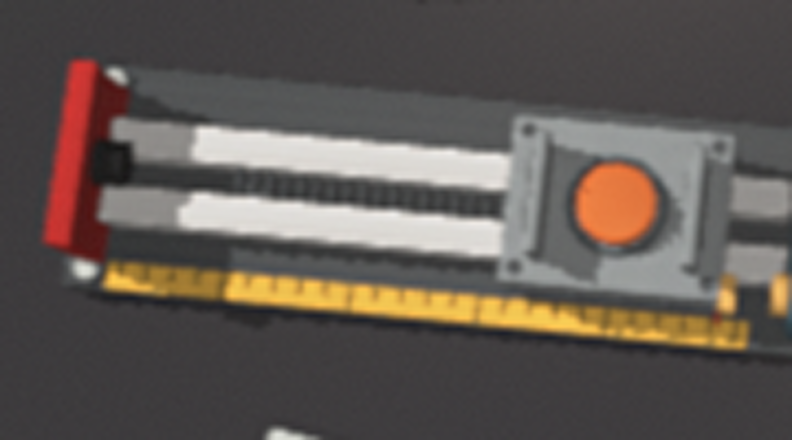

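```bash
python3 -m pendant '[{"x":0.04,"y":-0.08,"rz":0.02,"claw":0},{"x":0.1,"y":-0.2,"rz":0.05,"claw":0},{"x":0.16,"y":-0.32,"rz":0.08,"claw":0},{"x":0.22,"y":-0.44,"rz":0.11,"claw":0},{"x":0.28,"y":-0.56,"rz":0.14,"claw":0},{"x":0.34,"y":-0.68,"rz":0.165,"claw":0},{"x":0.4,"y":-0.8,"rz":0.165,"claw":0},{"x":0.4,"y":-0.8,"rz":0.165,"claw":0}]'
python3 -m pendant '[{"x":0.05,"y":-0.1,"claw":0},{"x":0.1,"y":-0.2,"claw":0},{"x":0.16,"y":-0.32,"claw":0},{"x":0.22,"y":-0.44,"claw":0},{"x":0.28,"y":-0.56,"claw":0},{"x":0.34,"y":-0.68,"claw":0},{"x":0.4,"y":-0.8,"claw":0},{"x":0.4,"y":-0.8,"claw":0}]'
python3 -m pendant '[{"x":0.06,"y":-0.1,"claw":0},{"x":0.14,"y":-0.26,"claw":0},{"x":0.22,"y":-0.4,"claw":0},{"x":0.3,"y":-0.54,"claw":0},{"x":0.346,"y":-0.624,"z":-0.1,"claw":0},{"x":0.346,"y":-0.624,"z":-0.25,"claw":0},{"x":0.346,"y":-0.624,"z":-0.4,"claw":0},{"x":0.346,"y":-0.624,"z":-0.45,"claw":0}]'
python3 - <<'E'
from h import *
s=sense();print(s["time_s"],s["tcp_pos"],s["ee_rot"],s["wrist_force"],s["gripper_width"])
p=capture("wrist");cv2.imwrite("pics/w1.png",p["color"][...,::-1])
p=capture("side");cv2.imwrite("pics/s1.png",cv2.resize(p["color"][190:320,180:350,::-1],None,fx=4,fy=4))
E
```

```text
1.45 [0.27340111 0.56198481 0.22251281] [[ 8.99224040e-01 -4.37488429e-01 -2.70835671e-05]
 [-4.37488429e-01 -8.99224037e-01 -7.07051479e-05]
 [ 6.57848951e-06  7.54285160e-05 -9.99999997e-01]] [ 0.14729572  0.33566776 -0.04225251] 0.9933595356320604$[0]: bad value
$[0]: bad value
$[0]: bad value
```

View pics/w1.png

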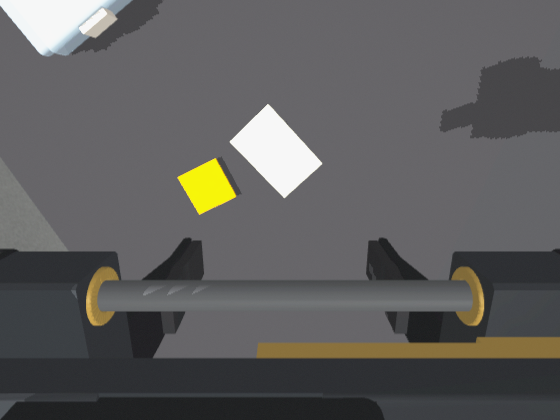

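View pics/s1.png

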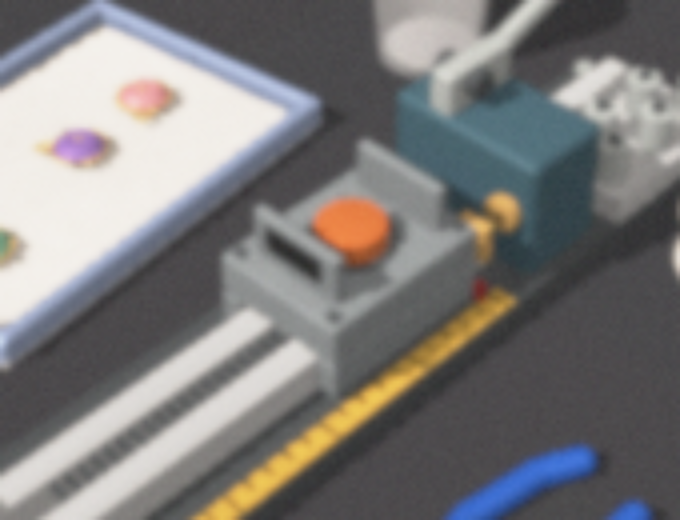

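The moves were refused (every row seems to need all the keys), so the arm has not moved. The wrist view shows only bench and paper (275,150); the side crop shows the button clear at (352,230) between the guard walls. I'll resend with full rows.

```bash
python3 -m pendant '[{"x":0.04,"y":-0.08,"z":0,"rx":0,"ry":0,"rz":0.02,"claw":0},{"x":0.1,"y":-0.2,"z":0,"rx":0,"ry":0,"rz":0.05,"claw":0},{"x":0.16,"y":-0.32,"z":0,"rx":0,"ry":0,"rz":0.08,"claw":0},{"x":0.22,"y":-0.44,"z":0,"rx":0,"ry":0,"rz":0.11,"claw":0},{"x":0.28,"y":-0.56,"z":0,"rx":0,"ry":0,"rz":0.14,"claw":0},{"x":0.34,"y":-0.68,"z":0,"rx":0,"ry":0,"rz":0.165,"claw":0},{"x":0.4,"y":-0.8,"z":0,"rx":0,"ry":0,"rz":0.165,"claw":0},{"x":0.4,"y":-0.8,"z":0,"rx":0,"ry":0,"rz":0.165,"claw":0}]'
```

```text
time_s: 2.55
tcp_pos: [0.374, 0.3604, 0.2229]
ee_rot: [[0.998, 0.063, 0.0], [0.063, -0.998, 0.0], [0.0, -0.0, -1.0]]
wrist_force: [0.8, 0.2, -0.3]
gripper_width: 0.174
gripper_force: 0.0
```

```bash
python3 -m pendant '[{"x":0.05,"y":-0.1,"z":0,"rx":0,"ry":0,"rz":0,"claw":0},{"x":0.1,"y":-0.2,"z":0,"rx":0,"ry":0,"rz":0,"claw":0},{"x":0.16,"y":-0.32,"z":0,"rx":0,"ry":0,"rz":0,"claw":0},{"x":0.22,"y":-0.44,"z":0,"rx":0,"ry":0,"rz":0,"claw":0},{"x":0.28,"y":-0.56,"z":0,"rx":0,"ry":0,"rz":0,"claw":0},{"x":0.34,"y":-0.68,"z":0,"rx":0,"ry":0,"rz":0,"claw":0},{"x":0.4,"y":-0.8,"z":0,"rx":0,"ry":0,"rz":0,"claw":0},{"x":0.4,"y":-0.8,"z":0,"rx":0,"ry":0,"rz":0,"claw":0}]'
python3 -m pendant '[{"x":0.06,"y":-0.1,"z":0,"rx":0,"ry":0,"rz":0,"claw":0},{"x":0.14,"y":-0.26,"z":0,"rx":0,"ry":0,"rz":0,"claw":0},{"x":0.22,"y":-0.4,"z":0,"rx":0,"ry":0,"rz":0,"claw":0},{"x":0.3,"y":-0.54,"z":0,"rx":0,"ry":0,"rz":0,"claw":0},{"x":0.346,"y":-0.624,"z":-0.1,"rx":0,"ry":0,"rz":0,"claw":0},{"x":0.346,"y":-0.624,"z":-0.25,"rx":0,"ry":0,"rz":0,"claw":0},{"x":0.346,"y":-0.624,"z":-0.4,"rx":0,"ry":0,"rz":0,"claw":0},{"x":0.346,"y":-0.624,"z":-0.45,"rx":0,"ry":0,"rz":0,"claw":0}]'
python3 - <<'E'
from h import *
s=sense();print(s["tcp_pos"],s["wrist_force"])
p=capture("wrist");cv2.imwrite("pics/w2.png",p["color"][...,::-1]);print(proj(p,s["tcp_pos"]),proj(p,np.array([.5605,.006,.066])),proj(p,np.array([.5605,.021,.066])))
p=capture("side");cv2.imwrite("pics/s2.png",cv2.resize(p["color"][190:320,180:350,::-1],None,fx=4,fy=4))
E
```

```text
time_s: 3.55
tcp_pos: [0.474, 0.1613, 0.2225]
ee_rot: [[0.998, 0.063, 0.0], [0.063, -0.998, 0.0], [0.0, -0.0, -1.0]]
wrist_force: [0.3, -0.5, 1.4]
gripper_width: 0.005
gripper_force: 0.0
time_s: 4.55
tcp_pos: [0.5587, 0.0068, 0.1078]
ee_rot: [[0.998, 0.066, -0.004], [0.066, -0.998, -0.001], [-0.004, 0.001, -1.0]]
wrist_force: [-0.4, 0.6, -0.3]
gripper_width: 0.004
gripper_force: 0.0
[0.55867999 0.00679164 0.10775793] [-0.37669269  0.61474231 -0.28376744]
[282.60351194 255.8892657 ] [284.26674048 225.19191485] [261.16202571 223.78506788]
```

View pics/w2.png

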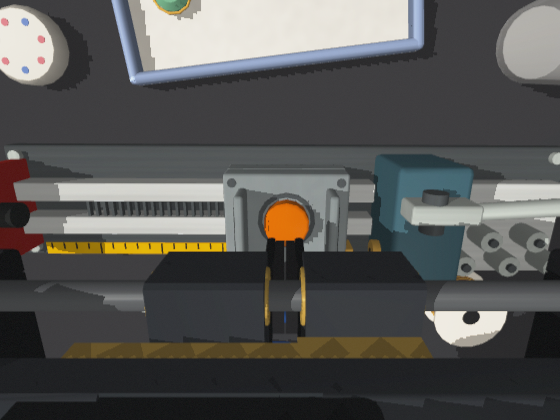

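View pics/s2.png

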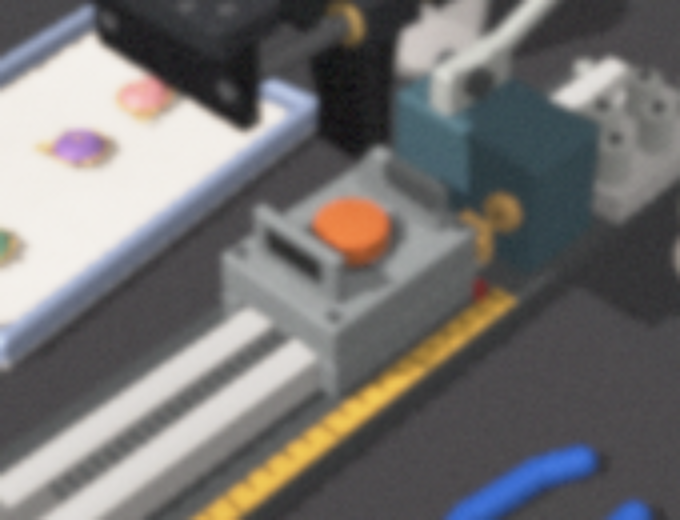

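The wrist view shows the button at (287,221), about 2 mm from the prediction at (284,225), with the closed fingers above it and between the walls. The side crop shows the block still in place. I'll correct x by +2 mm and press.

```bash
python3 -m pendant '[{"x":0.008,"y":-0.004,"z":-0.04,"rx":0,"ry":0,"rz":0,"claw":0},{"x":0.008,"y":-0.004,"z":-0.08,"rx":0,"ry":0,"rz":0,"claw":0},{"x":0.008,"y":-0.004,"z":-0.12,"rx":0,"ry":0,"rz":0,"claw":0},{"x":0.008,"y":-0.004,"z":-0.15,"rx":0,"ry":0,"rz":0,"claw":0},{"x":0.008,"y":-0.004,"z":-0.17,"rx":0,"ry":0,"rz":0,"claw":0},{"x":0.008,"y":-0.004,"z":-0.185,"rx":0,"ry":0,"rz":0,"claw":0},{"x":0.008,"y":-0.004,"z":-0.196,"rx":0,"ry":0,"rz":0,"claw":0},{"x":0.008,"y":-0.004,"z":-0.196,"rx":0,"ry":0,"rz":0,"claw":0}]'
```

```text
time_s: 5.65
tcp_pos: [0.5619, 0.0049, 0.0614]
ee_rot: [[0.998, 0.066, 0.0], [0.066, -0.998, -0.0], [0.0, 0.0, -1.0]]
wrist_force: [-1.9, -1.2, 5.2]
gripper_width: 0.002
gripper_force: 2.3
```

```bash
python3 -m pendant '[{"x":0,"y":0,"z":-0.004,"rx":0,"ry":0,"rz":0,"claw":0},{"x":-0.001,"y":0.02,"z":-0.004,"rx":0,"ry":0,"rz":0,"claw":0},{"x":-0.003,"y":0.04,"z":-0.004,"rx":0,"ry":0,"rz":0,"claw":0},{"x":-0.004,"y":0.06,"z":-0.004,"rx":0,"ry":0,"rz":0,"claw":0},{"x":-0.005,"y":0.08,"z":-0.004,"rx":0,"ry":0,"rz":0,"claw":0},{"x":-0.007,"y":0.1,"z":-0.004,"rx":0,"ry":0,"rz":0,"claw":0},{"x":-0.008,"y":0.12,"z":-0.004,"rx":0,"ry":0,"rz":0,"claw":0},{"x":-0.008,"y":0.12,"z":-0.004,"rx":0,"ry":0,"rz":0,"claw":0}]'
python3 - <<'E'
from h import *
s=sense();print(s["tcp_pos"],s["wrist_force"])
p=capture("top")
for z,l in ((.05,"stop_block"),):
    for r in regions_of(p,l)[:1]:
        b=cv2.boxPoints(cv2.minAreaRect(cv2.findNonZero(r["region"].astype(np.uint8))));print(r["conf"],[at(p,q,.055).round(3) for q in b])
cv2.imwrite("pics/t3.png",cv2.resize(p["color"][180:300,100:300,::-1],None,fx=4,fy=4))
E
```

```text
time_s: 6.65
tcp_pos: [0.56, 0.0354, 0.0604]
ee_rot: [[0.998, 0.066, 0.001], [0.066, -0.998, 0.0], [0.001, -0.0, -1.0]]
wrist_force: [-2.0, 0.6, 5.1]
gripper_width: 0.004
gripper_force: 2.7
[0.55999366 0.03540764 0.06042402] [-2.04027442  0.6260587   5.06384122]
0.65 [array([0.521, 0.074, 0.055]), array([0.592, 0.078, 0.055]), array([ 0.594, -0.013,  0.055]), array([ 0.523, -0.015,  0.055])]
```

View pics/t3.png

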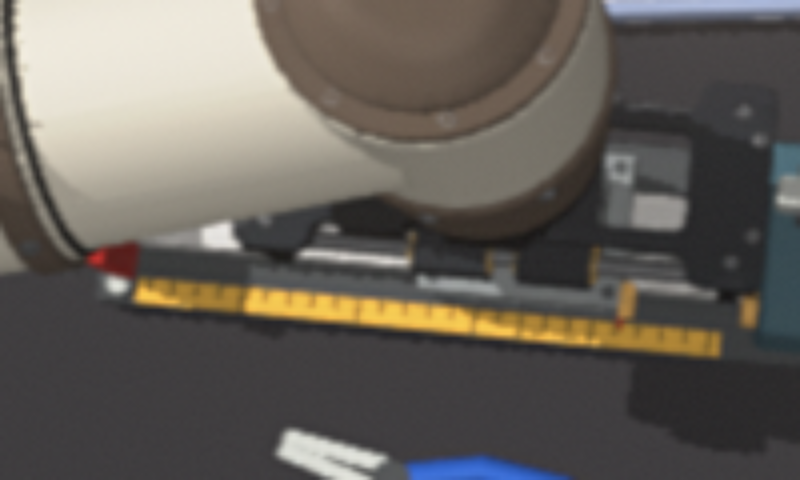

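The top view is partly hidden by the arm, but the block's pointer (625,295 in the crop) has moved about 30 mm together with the finger, with the button down (5 N). I'll keep pushing.

```bash
python3 -m pendant '[{"x":-0.001,"y":0.03,"z":0,"rx":0,"ry":0,"rz":0,"claw":0},{"x":-0.004,"y":0.07,"z":0,"rx":0,"ry":0,"rz":0,"claw":0},{"x":-0.007,"y":0.11,"z":0,"rx":0,"ry":0,"rz":0,"claw":0},{"x":-0.01,"y":0.15,"z":0,"rx":0,"ry":0,"rz":0,"claw":0},{"x":-0.013,"y":0.19,"z":0,"rx":0,"ry":0,"rz":0,"claw":0},{"x":-0.016,"y":0.24,"z":0,"rx":0,"ry":0,"rz":0,"claw":0},{"x":-0.018,"y":0.28,"z":0,"rx":0,"ry":0,"rz":0,"claw":0},{"x":-0.021,"y":0.32,"z":0,"rx":0,"ry":0,"rz":0,"claw":0}]'
python3 -m pendant '[{"x":0,"y":0,"z":0,"rx":0,"ry":0,"rz":0,"claw":0},{"x":0,"y":0.01,"z":0,"rx":0,"ry":0,"rz":0,"claw":0},{"x":-0.001,"y":0.02,"z":0,"rx":0,"ry":0,"rz":0,"claw":0},{"x":-0.002,"y":0.03,"z":0,"rx":0,"ry":0,"rz":0,"claw":0},{"x":-0.003,"y":0.04,"z":0,"rx":0,"ry":0,"rz":0,"claw":0},{"x":-0.003,"y":0.05,"z":0,"rx":0,"ry":0,"rz":0,"claw":0},{"x":-0.004,"y":0.06,"z":0,"rx":0,"ry":0,"rz":0,"claw":0},{"x":-0.004,"y":0.06,"z":0,"rx":0,"ry":0,"rz":0,"claw":0}]'
python3 - <<'E'
from h import *
p=capture("side");cv2.imwrite("pics/s4.png",cv2.resize(p["color"][210:370,120:320,::-1],None,fx=3.7,fy=3.7))
E
```

```text
time_s: 7.75
tcp_pos: [0.555, 0.1152, 0.0605]
ee_rot: [[0.998, 0.066, 0.001], [0.066, -0.998, -0.0], [0.001, 0.0, -1.0]]
wrist_force: [-0.8, -1.6, 5.2]
gripper_width: 0.003
gripper_force: 2.5
time_s: 8.75
tcp_pos: [0.5541, 0.1303, 0.0605]
ee_rot: [[0.998, 0.066, 0.001], [0.066, -0.998, 0.0], [0.001, -0.0, -1.0]]
wrist_force: [-1.4, -0.1, 5.1]
gripper_width: 0.007
gripper_force: 2.5
```

View pics/s4.png

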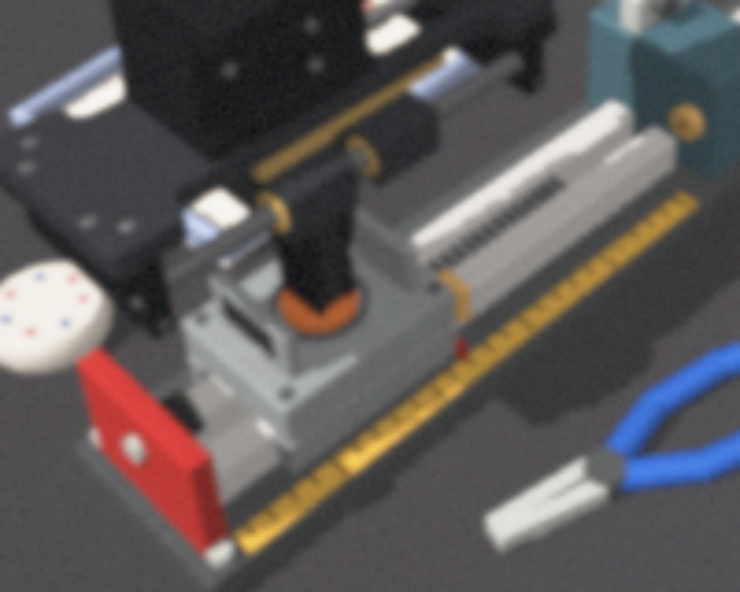

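The side crop shows the finger pressing the button (320,305) and the block about 10–15 mm short of the black buffer (185,405). I'll keep pushing slowly.

```bash
python3 -m pendant '[{"x":0,"y":0.006,"z":0,"rx":0,"ry":0,"rz":0,"claw":0},{"x":-0.001,"y":0.012,"z":0,"rx":0,"ry":0,"rz":0,"claw":0},{"x":-0.001,"y":0.018,"z":0,"rx":0,"ry":0,"rz":0,"claw":0},{"x":-0.002,"y":0.024,"z":0,"rx":0,"ry":0,"rz":0,"claw":0},{"x":-0.002,"y":0.03,"z":0,"rx":0,"ry":0,"rz":0,"claw":0},{"x":-0.002,"y":0.036,"z":0,"rx":0,"ry":0,"rz":0,"claw":0},{"x":-0.003,"y":0.042,"z":0,"rx":0,"ry":0,"rz":0,"claw":0},{"x":-0.003,"y":0.042,"z":0,"rx":0,"ry":0,"rz":0,"claw":0}]'
python3 -m pendant '[{"x":0,"y":0.006,"z":0,"rx":0,"ry":0,"rz":0,"claw":0},{"x":-0.001,"y":0.012,"z":0,"rx":0,"ry":0,"rz":0,"claw":0},{"x":-0.001,"y":0.018,"z":0,"rx":0,"ry":0,"rz":0,"claw":0},{"x":-0.001,"y":0.018,"z":0,"rx":0,"ry":0,"rz":0,"claw":0},{"x":-0.001,"y":0.018,"z":0,"rx":0,"ry":0,"rz":0,"claw":0},{"x":-0.001,"y":0.018,"z":0,"rx":0,"ry":0,"rz":0,"claw":0},{"x":-0.001,"y":0.018,"z":0,"rx":0,"ry":0,"rz":0,"claw":0},{"x":-0.001,"y":0.018,"z":0,"rx":0,"ry":0,"rz":0,"claw":0}]'
```

```text
time_s: 9.8
tcp_pos: [0.5534, 0.1407, 0.0606]
ee_rot: [[0.998, 0.066, 0.001], [0.066, -0.998, 0.0], [0.001, -0.0, -1.0]]
wrist_force: [-0.9, -0.4, 5.1]
gripper_width: 0.003
gripper_force: 2.5
time_s: 10.8
tcp_pos: [0.5531, 0.1452, 0.0606]
ee_rot: [[0.998, 0.066, 0.001], [0.066, -0.998, 0.0], [0.001, -0.0, -1.0]]
wrist_force: [-0.9, 0.3, 5.8]
gripper_width: 0.005
gripper_force: 2.5
```

```bash
for i in 1; do python3 -m pendant '[{"x":0,"y":0.006,"z":0,"rx":0,"ry":0,"rz":0,"claw":0},{"x":-0.001,"y":0.012,"z":0,"rx":0,"ry":0,"rz":0,"claw":0},{"x":-0.001,"y":0.018,"z":0,"rx":0,"ry":0,"rz":0,"claw":0},{"x":-0.001,"y":0.02,"z":0,"rx":0,"ry":0,"rz":0,"claw":0},{"x":-0.001,"y":0.02,"z":0,"rx":0,"ry":0,"rz":0,"claw":0},{"x":-0.001,"y":0.02,"z":0,"rx":0,"ry":0,"rz":0,"claw":0},{"x":-0.001,"y":0.02,"z":0,"rx":0,"ry":0,"rz":0,"claw":0},{"x":-0.001,"y":0.02,"z":0,"rx":0,"ry":0,"rz":0,"claw":0}]'; done
python3 - <<'E'
from h import *
p=capture("side");cv2.imwrite("pics/s5.png",cv2.resize(p["color"][210:370,120:320,::-1],None,fx=3.7,fy=3.7))
E
```

```text
time_s: 11.8
tcp_pos: [0.5528, 0.1498, 0.0605]
ee_rot: [[0.998, 0.066, 0.001], [0.066, -0.998, -0.0], [0.001, 0.0, -1.0]]
wrist_force: [-1.0, -1.9, 5.0]
gripper_width: 0.005
gripper_force: 2.5
```

View pics/s5.png

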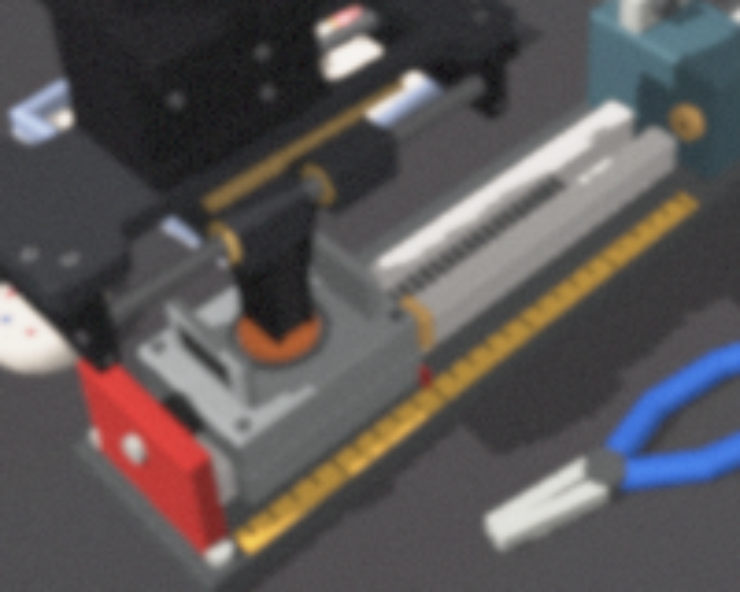

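The crop shows the block practically at the buffer (185,410), with the button (280,335) still pressed. I'll push on until the force confirms firm contact through the wall.

```bash
for i in 1; do python3 -m pendant '[{"x":0,"y":0.004,"z":0,"rx":0,"ry":0,"rz":0,"claw":0},{"x":0,"y":0.008,"z":0,"rx":0,"ry":0,"rz":0,"claw":0},{"x":-0.001,"y":0.012,"z":0,"rx":0,"ry":0,"rz":0,"claw":0},{"x":-0.001,"y":0.016,"z":0,"rx":0,"ry":0,"rz":0,"claw":0},{"x":-0.001,"y":0.016,"z":0,"rx":0,"ry":0,"rz":0,"claw":0},{"x":-0.001,"y":0.016,"z":0,"rx":0,"ry":0,"rz":0,"claw":0},{"x":-0.001,"y":0.016,"z":0,"rx":0,"ry":0,"rz":0,"claw":0},{"x":-0.001,"y":0.016,"z":0,"rx":0,"ry":0,"rz":0,"claw":0}]'; done
python3 - <<'E'
from h import *
F=[]
for i in range(3):
    p=capture("side");F.append(sense()["wrist_force"])
print(np.mean(F,0),sense()["tcp_pos"])
a=cv2.imread("pics/s5.png");b=cv2.imread("pics/s4.png");n=cv2.resize(p["color"][210:370,120:320,::-1],None,fx=3.7,fy=3.7)
t=a[270:400,380:450]  # trailing lower edge of block with orange pad
for im in(b,a,n):
    r=cv2.matchTemplate(im,t,cv2.TM_CCOEFF_NORMED);print(cv2.minMaxLoc(r)[1::2])
E
```

```text
time_s: 12.85
tcp_pos: [0.5527, 0.1533, 0.0606]
ee_rot: [[0.998, 0.066, 0.001], [0.066, -0.998, -0.001], [0.001, 0.001, -1.0]]
wrist_force: [0.1, -3.3, 5.1]
gripper_width: 0.005
gripper_force: 2.5
[ 0.11178794 -3.67013961  4.59721173] [0.55267335 0.15332744 0.06056221]
(0.9857309460639954, (417, 243))
(1.0, (380, 270))
(0.9981905221939087, (380, 270))
```

```bash
python3 -m pendant '[{"x":0,"y":0.004,"z":0,"rx":0,"ry":0,"rz":0,"claw":0},{"x":0,"y":0.008,"z":0,"rx":0,"ry":0,"rz":0,"claw":0},{"x":-0.001,"y":0.012,"z":0,"rx":0,"ry":0,"rz":0,"claw":0},{"x":-0.001,"y":0.016,"z":0,"rx":0,"ry":0,"rz":0,"claw":0},{"x":-0.001,"y":0.02,"z":0,"rx":0,"ry":0,"rz":0,"claw":0},{"x":-0.001,"y":0.02,"z":0,"rx":0,"ry":0,"rz":0,"claw":0},{"x":-0.001,"y":0.02,"z":0,"rx":0,"ry":0,"rz":0,"claw":0},{"x":-0.001,"y":0.02,"z":0,"rx":0,"ry":0,"rz":0,"claw":0}]'
python3 - <<'E'
from h import *
F=[]
for i in range(3):
    p=capture("side");F.append(sense()["wrist_force"])
print(np.mean(F,0),sense()["tcp_pos"])
a=cv2.imread("pics/s5.png");n=cv2.resize(p["color"][210:370,120:320,::-1],None,fx=3.7,fy=3.7)
r=cv2.matchTemplate(n,a[270:400,380:450],cv2.TM_CCOEFF_NORMED);print(cv2.minMaxLoc(r)[1::2])
E
```

```text
time_s: 14.0
tcp_pos: [0.5524, 0.1583, 0.0605]
ee_rot: [[0.998, 0.066, 0.001], [0.066, -0.998, -0.001], [0.001, 0.001, -1.0]]
wrist_force: [0.1, -3.9, 5.5]
gripper_width: 0.003
gripper_force: 2.5
[ 0.077452   -3.70573503  5.31731136] [0.55241534 0.1583172  0.06055043]
(0.9982816576957703, (380, 270))
```

The finger now slips at 3.7 N, well above the sliding force, and the block no longer moves, so it is at the stop. Next is a straight lift.

```bash
python3 -m pendant '[{"x":0,"y":0,"z":0.01,"rx":0,"ry":0,"rz":0,"claw":0},{"x":0,"y":0,"z":0.03,"rx":0,"ry":0,"rz":0,"claw":0},{"x":0,"y":0,"z":0.06,"rx":0,"ry":0,"rz":0,"claw":0},{"x":0,"y":0,"z":0.12,"rx":0,"ry":0,"rz":0,"claw":0},{"x":0,"y":0,"z":0.2,"rx":0,"ry":0,"rz":0,"claw":0},{"x":0,"y":0,"z":0.28,"rx":0,"ry":0,"rz":0,"claw":0},{"x":0,"y":0,"z":0.32,"rx":0,"ry":0,"rz":0,"claw":0},{"x":0,"y":0,"z":0.32,"rx":0,"ry":0,"rz":0,"claw":0}]'
python3 - <<'E'
from h import *
p=capture("side")
a=cv2.imread("pics/s5.png");n=cv2.resize(p["color"][210:370,120:320,::-1],None,fx=3.7,fy=3.7)
r=cv2.matchTemplate(n,a[270:400,380:450],cv2.TM_CCOEFF_NORMED);print(cv2.minMaxLoc(r)[1::2])
h=cv2.cvtColor(p["color"],cv2.COLOR_RGB2HSV);m=cv2.inRange(h,(4,150,120),(14,255,255))[285:315,180:215];ys,xs=np.nonzero(m)
c=[xs.mean()+180,ys.mean()+285];print(len(xs),c,at(p,c,.066),sense()["wrist_force"],proj(p,np.array([.552,.146,.066])),proj(p,np.array([.552,.146,.06])))
E
```

```text
time_s: 15.15
tcp_pos: [0.5522, 0.1594, 0.141]
ee_rot: [[0.998, 0.066, 0.002], [0.066, -0.998, 0.001], [0.002, -0.001, -1.0]]
wrist_force: [-0.7, 0.4, 0.1]
gripper_width: 0.005
gripper_force: 0.0
(0.8843913674354553, (380, 270))
321 [np.float64(194.7227414330218), np.float64(296.81619937694705)] [0.54815597 0.15282384 0.066     ] [-0.3981569   0.08404085 -0.27157634] [197.26083973 292.7658709 ] [197.69022035 295.73983732]
```

```bash
python3 -c "
from station import *
print(finish_job())"
```

```text
the job is handed in; nothing more can be done
None
```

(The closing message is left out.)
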